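# Turn the backwards tube carrier round in the loading dock

## Robot

A 6-joint arm with a two-finger parallel gripper is mounted at the origin on the work surface. World frame = base frame: x ahead of the robot, y to its left, z up, the work surface at z = 0. Lengths are in mm, angles in rad, forces in N, time in s.
With the tool pointing down it reaches from about 350 to 875 mm from the base axis. Payload 4.2 kg.
Tool frame: the origin (TCP) lies on the mounting face of the last link; the fingertips stand 173 mm ahead of it and the grasp point (between the pads) lies 155 mm ahead of it; z points along the fingers, y is the line along which they close (so a half turn about z gives the same grasp; the last joint's range is limited). The gripper opens to 85 mm and grips with 20 to 120 N. Pads are 22 mm wide; open, the fingers measure 114 mm over their backs; the gripper's body (76 mm by 85 mm) begins 54 mm behind the grasp point. The pads swing forward as they close: fully open they stand 13 mm farther back than shut.
Start: joints at [1.402, 0.385, 0.008, 0, -1.194, -0.259], TCP at [259.26, 568.669, 404.712] pointing down, gripper open.
Joint ranges: [-3.14, 3.14], [-1.21, 2.06], [-1.07, 1.41], [-3.16, 2.05], [-2.99, -0.16], [-3.1, 3.1]. Speed limits (rad/s): [2.79, 2.79, 3.14, 3.14, 3.14, 3.14].

## Interface

Orientations are given as a unit quaternion [x, y, z, w].
In Python, from bench import arm gives the robot as it stands.
- The arm moves only by the tool carry_out, never from a script. Its argument "rows" is a list of rows, each a list of 7 numbers: the shift along the tool's x, y, z as a fraction of full scale, then the turn, a rotation vector about the tool's x, y, z as a fraction of full scale, then the opening, from -1 (shut) to 1 (fully open). A call has 1 to 12 rows; each row is the pose to reach, as a shift and turn from the pose commanded when the call began, along the tool's axes at that moment, turning the shorter way round; what a row does not reach only later rows make up. Full scale, the value 1, is 20 cm for a shift and pi rad for a turn. A row lasts 1/8 s, in which the tool goes at most 62.5 mm and 10.7 degrees, less where a joint would pass 70% of its speed; a pose out of reach is approached as far as the arm can. A call with a number of a shift or a turn outside -1 to 1 is refused whole. A call with a gripper value outside its range is refused whole. The fingers move at their own pace and stop on an object; the grip force is fixed at half the most. Time passes only in rows, so rows that repeat a pose let the fingers close. It gives the time, the measured TCP pose, the force, the opening and the grip force at its end, in the units of the state.
- arm.read_state(): the state, without advancing time (a new reading comes with each control period).
- arm.get_image(name): name is "scene" or "top"; returns (picture, depth): 384x512x3 uint8, red, green, blue; 384x512 float32, mm along the optical axis (not along the pixel's ray), 0 where there is no reading.
- arm.calibration(name): a dict with "mtx" (3x3 intrinsics, pixels), "cam_to_world" (4x4, takes a point from camera to world coordinates). Camera axes: x right, y up, looking along -z (the intrinsics and any distortion apply to the point x, -y, -z); pixel columns grow to the right and rows downward; lengths in mm; the calibration is good to about 2 mm. A picture is of the moment at which its call begins. calibration takes no time and is no camera call.
- arm.job_done(): hands the job in; it is judged then, once.
The state is a dict: "clock": time; "joints": joint angles; "joint_vel": joint speeds; "joint_efforts": joint torques, N m; "position": TCP position; "ee_rot": TCP orientation; "contact_force": force on the tool from outside, world axes, zero at the start; "wrist_torque": the same for the moment, N m; "gripper_width": finger opening in mm; "grasp_force": force on a finger pad.
Only numpy, scipy, OpenCV 4.12 (cv2) and the standard library are available. Lean on these libraries where they do the work, as an engineer would, in place of code of your own. Each camera call takes 0.05 s, during which the arm holds its last target. There are 200 camera calls.

## Task

The sample carrier with the yellow grip was loaded backwards, so the reader cannot see its red end. Lift it out of its slot, turn it end for end, and lower it (do not drop it) back into the same slot, fully home and upright, with its red end towards the reader; then let go. Leave the two carriers with white grips in their slots as they are.

Things in the scene. Friction and masses are not known exactly. Their poses are not given: they have to be found in the camera images.
- yellow_grip (a point): Loose tube carrier, YELLOW grip, in backwards: grey strip 120 long, 22 wide, 45 tall; tubes up to 71. Mid-strip an upright grip 30 along x, 14 thick along y, 45 to 120 above the underside. Point: on the grip, 100 above the underside (mm). x points to the RED end (last 10 mm of the strip; other end grey), y across, z up. 0.1 to 0.23 kg.
- reader (a point): Fixed dock's reader: white block (60 x 208, 62 tall), black top, green lamps. Point: on the bench under its middle. x: from slots to reader, along the slots; z up. Slot centres x -113, y -70, 0, +70. Slots 130 x 32, walls 34 tall, top 8 mm flared 45 deg; floor 6 above the bench: a carrier fully home has its grip point 106 above the bench (mm).
- white_a_grip (a point): Same point on a like carrier with a WHITE grip and blue tube caps, loose in another slot, already the right way round (x towards its red end). Not to be moved.
- white_b_grip (a point): Same point on the other like carrier with a WHITE grip, with green tube caps, loose in the remaining slot, already the right way round. Not to be moved.
Mind the look-alikes: they are no part of the job. Leave any orange or turquoise look-alike of the part that bears yellow_grip alone.

How it is judged:
By the outcome, as a careful person would: the job done as asked, in the order asked, and still so for the second after the job is handed in, with the robot touching nothing.
It also fails if it takes over 42 s, if anything falls off the work surface, if the arm or the gripper's body presses on something with over 40 N, if the wrist force passes 120 N, or if a joint passes its speed limit or range.

## Working session

There is one attempt and no reset: what is moved stays moved. The work goes in short steps, Python scripts to look and compute and a tool call to move; the robot and the scene stay as the last step left them, time stands still between calls to the robot, and variables do not carry over. Pictures are saved under pics/ and viewed, at most 10 in all, crops included, and the job is handed in when it is done.

Besides the shell and the picture viewer there is one more tool, called after "Emit:" by a JSON object that holds its "name" and its "arguments". carry_out: Moves the arm, as the interface text tells. Its arguments: {"type":"object","properties":{"rows":{"type":"array"}},"required":["rows"]}

```bash
mkdir -p pics
python3 - <<'E'
from bench import arm
import cv2,numpy as np
for n in("scene","top"):
    p,d=arm.get_image(n); np.savez(f"pics/{n}0.npz",p=p,d=d)
    cv2.imwrite(f"pics/{n}0.png",cv2.resize(p[...,::-1],(800,600),interpolation=cv2.INTER_CUBIC))
    c=arm.calibration(n);print(n,c)
s=arm.read_state();print(s["clock"],s["position"],s["ee_rot"],s["gripper_width"])
E
```

```text
scene {'mtx': array([[456.97621935,   0.        , 254.55872928],
       [  0.        , 456.97621935, 190.22122525],
       [  0.        ,   0.        ,   1.        ]]), 'cam_to_world': array([[ 6.89317059e-01, -3.95875370e-01,  6.06732795e-01,
         1.03760715e+03],
       [ 7.24422498e-01,  3.85150519e-01, -5.71726440e-01,
        -4.22553668e+02],
       [-7.35103486e-03,  8.33631675e-01,  5.52271847e-01,
         5.18027106e+02],
       [ 0.00000000e+00,  0.00000000e+00,  0.00000000e+00,
         1.00000000e+00]])}
top {'mtx': array([[379.67417247,   0.        , 259.27199745],
       [  0.        , 379.67417247, 187.52273216],
       [  0.        ,   0.        ,   1.        ]]), 'cam_to_world': array([[-2.90886174e-02,  9.88626453e-01, -1.47551984e-01,
         4.57727810e+02],
       [-9.99213006e-01, -3.27418896e-02, -2.23905723e-02,
        -8.89572829e+00],
       [-2.69670428e-02,  1.46784551e-01,  9.88800826e-01,
         7.79246739e+02],
       [ 0.00000000e+00,  0.00000000e+00,  0.00000000e+00,
         1.00000000e+00]])}
0.1 [259.19124467 568.51949866 403.72693169] [ 9.77192594e-01 -2.12352676e-01 -1.55739129e-04  9.74982631e-04] 85.31065904286814
```

View pics/scene0.png

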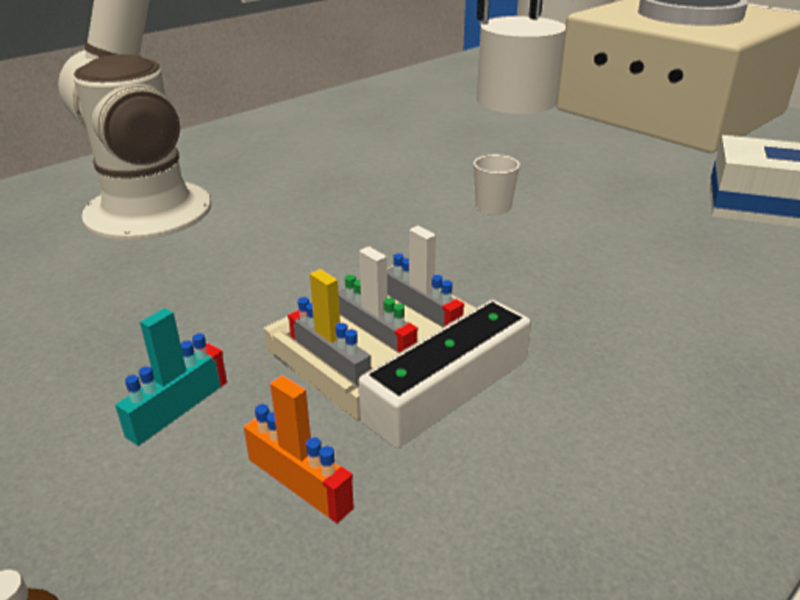

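View pics/top0.png

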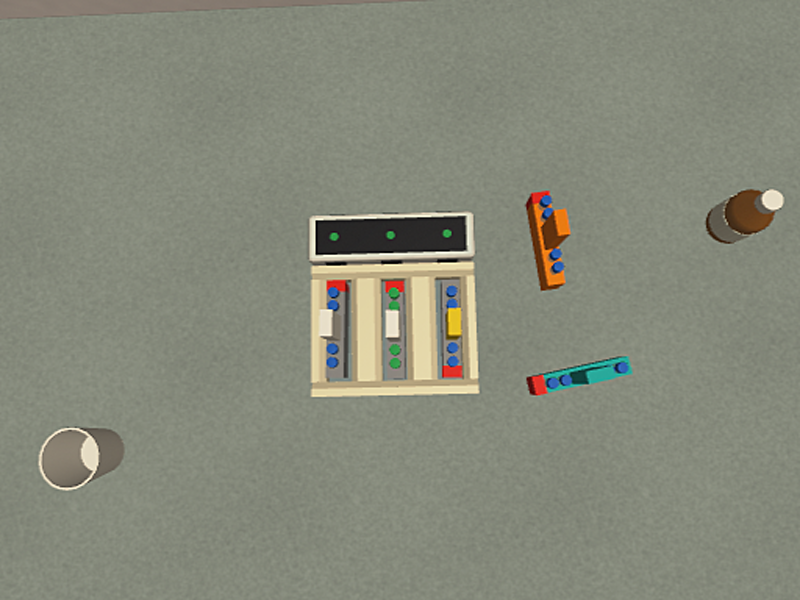

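The scene has the dock with the reader on its +x side. The yellow grip is at top-view (454,321), in the -y slot, with its red end away from the reader. The lamps are at (334,237), (390,235) and (447,233).

```bash
cat > h.py <<'E'
import numpy as np,cv2
from bench import arm
def cloud(n,d):
    c=arm.calibration(n);K=c["mtx"];v,u=np.mgrid[:384,:512]
    P=np.stack([(u-K[0,2])/K[0,0]*d,-(v-K[1,2])/K[1,1]*d,-d,np.ones_like(d)],-1)
    W=(P@c["cam_to_world"].T)[...,:3]; W[d==0]=np.nan
    return W
def rect(n,p,W,m,tag):
    m=m&np.isfinite(W[...,2]);Q=W[m]
    r=cv2.minAreaRect(Q[:,:2].astype(np.float32));print(n,tag,len(Q),"med",np.median(Q,0).round(1),"rect",np.round(r[0],1),np.round(r[1],1),round(r[2],2))
    return Q
def hsv(p):return cv2.cvtColor(p,cv2.COLOR_RGB2HSV).astype(int)
E
python3 - <<'E'
from h import *
for n in("scene","top"):
    z=np.load(f"pics/{n}0.npz");p,d=z["p"],z["d"];W=cloud(n,d);H=hsv(p);X,Y,Z=np.moveaxis(W,-1,0)
    near=(X>300)&(X<700)&(Y>-160)&(Y<160)
    ye=(H[...,0]>20)&(H[...,0]<30)&(H[...,1]>180)&near
    Q=rect(n,p,W,ye&(Z>114),"yellow top");rect(n,p,W,ye&(Z>60),"yellow all")
    rect(n,p,W,(Z>114)&~ye&near&(Y>20),"whiteL");rect(n,p,W,(Z>114)&~ye&near&(abs(Y)<25),"whiteM")
    rect(n,p,W,near&(Z>56)&(Z<68)&(H[...,2]<60),"black")
    g=near&(Z>50)&(Z<70)&(H[...,0]>50)&(H[...,0]<75)&(H[...,1]>120)
    k,L,S,C=cv2.connectedComponentsWithStats(g.astype(np.uint8))
    for i in range(1,k): print(S[i,4],C[i].round(1),np.nanmedian(W[L==i],0).round(1))
    print("bench z",np.nanmedian(Z[(X>400)&(X<600)&(Y>180)&(Y<250)]))
    rd=(H[...,1]>180)&((H[...,0]<6)|(H[...,0]>174))&near
    k,L,S,C=cv2.connectedComponentsWithStats(rd.astype(np.uint8))
    for i in range(1,k):
        if S[i,4]>15: print("red",S[i,4],C[i].round(1),np.nanmedian(W[L==i],0).round(1))
E
```

```text
scene yellow top 185 med [528.6 -49.4 124.6] rect [524.8 -46.4] [15.6 31.2] 85.33
scene yellow all 590 med [531.6 -51.9 100.8] rect [525.4 -46.4] [15.9 32.2] 87.28
scene whiteL 240 med [531.5  90.7 124.6] rect [526.2  63.1] [85.1 32. ] 88.13
scene whiteM 136 med [527.4  17.4 123.1] rect [524.4  19.2] [32.9 11.4] 0.41
scene black 1650 med [640.9  13.7  63.3] rect [639.6  25.2] [186.1  44. ] 89.58
7 [222.7 182.4] [484.9  18.6  68.2]
4 [228.2 186.2] [500.8  18.2  68. ]
10 [248.7 197.9] [553.5  18.9  67.5]
8 [254.6 201.6] [569.6  18.4  67.7]
27 [315.2 202.1] [639.6  95.   64.6]
31 [287.3 219.2] [639.   26.4  64.5]
36 [256.3 238.2] [638.4 -44.2  64.4]
bench z -0.31911840276234216
red 136 [289.3 198.4] [584.3  90.6  48.8]
red 54 [187.4 205.5] [469.7 -54.7  50.5]
red 171 [259.4 215. ] [582.2  18.6  47.6]
red 130 [138.7 230.9] [ 460.9 -147.7   39.7]
red 71 [222.6 310.3] [ 692.3 -158.    37.2]
top yellow top 140 med [521.4 -47.4 125.6] rect [522.2 -47.1] [12.3 29.7] 87.65
top yellow all 170 med [520.9 -46.3 125.2] rect [522.2 -46.7] [13.1 29.6] 88.17
top whiteL 247 med [523.9  90.6 125.4] rect [523.9  62. ] [81.9 30.1] 88.45
top whiteM 117 med [521.8  19.5 125.4] rect [522.8  19.6] [10.3 30.1] 88.99
top black 1989 med [637.9  24.8  63.2] rect [597.7 -44.5] [341.2 127.2] 59.74
26 [285.5 149. ] [637.6 -45.5  64.4]
26 [213.5 151. ] [638.9  93.8  64.4]
26 [249.5 150. ] [638.1  24.   64.8]
bench z -0.5391367854479086
red 26 [339.4 128.1] [ 685.4 -157.2   34.5]
red 73 [215.4 181.9] [580.2  91.5  51.8]
red 59 [252.2 182.3] [577.4  21.2  51.7]
red 81 [288.5 237.1] [469.5 -44.3  51.6]
red 116 [343.1 246.2] [ 449.6 -148.2   44.4]
```

The scene's yellow grip is at about (523, -47) with its top at 126. The reader is at about (638.5, 25) with yaw -0.009, which puts the slot centre at about (525, -44). Moving above it now.

Emit:
{"name": "carry_out", "arguments": {"rows": [[0.5, 0.455, 0, 0, 0, 0, 0], [1, 0.91, 0, 0, 0, 0, 0], [1, 0.91, 0, 0, 0, 0, 0], [1, 0.91, 0, 0, 0, 0, 0], [1, 0.91, 0, 0, 0, 0, 0], [1, 0.91, 0, 0, 0, 0, 0], [1, 0.91, 0, 0, 0, 0, 0]]}}

```text
clock: 0.98
position: [365.7, 321.0, 404.6]
ee_rot: [0.977, -0.212, 0.0, -0.0]
contact_force: [-0.1, 0.4, 0.1]
gripper_width: 42.8
grasp_force: 0.0
```

Emit:
{"name": "carry_out", "arguments": {"rows": [[0.5, 0.455, 0, 0, 0, 0, 0], [1, 0.91, 0, 0, 0, 0, 0], [1, 0.91, 0, 0, 0, 0, 0], [1, 0.91, 0, 0, 0, 0, 0], [1, 0.91, 0, 0, 0, 0, 0], [1, 0.91, 0, 0, 0, 0, 0], [1, 0.91, 0, 0, 0, 0, 0]]}}

```text
clock: 1.85
position: [472.3, 72.8, 404.5]
ee_rot: [0.977, -0.212, -0.0, 0.0]
contact_force: [-0.5, 0.5, -1.4]
gripper_width: 42.7
grasp_force: 0.0
```

Emit:
{"name": "carry_out", "arguments": {"rows": [[0.25, 0.2, 0, 0, 0, -0.06, 0], [0.475, 0.43, 0, 0, 0, -0.1334, 0], [0.475, 0.43, 0, 0, 0, -0.1334, 0], [0.475, 0.43, 0, 0, 0, -0.1334, 0], [0.475, 0.43, 0, 0, 0, -0.1334, 0], [0.475, 0.43, 0, 0, 0, -0.1334, 0], [0.475, 0.43, 0, 0, 0, -0.1334, 0], [0.475, 0.43, 0, 0, 0, -0.1334, 0]]}}

```text
clock: 2.85
position: [522.9, -45.7, 404.9]
ee_rot: [1.0, -0.004, 0.0, -0.0]
contact_force: [-0.2, -0.8, -0.1]
gripper_width: 42.5
grasp_force: 0.0
```

Emit:
{"name": "carry_out", "arguments": {"rows": [[0, 0, 0.25, 0, 0, 0, 0], [0, 0, 0.45, 0, 0, 0, 0], [0, 0, 0.58, 0, 0, 0, 0], [0, 0, 0.66, 0, 0, 0, 0], [0, 0.005, 0.7, 0, 0, 0, 0], [0, 0.005, 0.715, 0, 0, 0, 0], [0, 0.005, 0.715, 0, 0, 0, 0], [0, 0.005, 0.715, 0, 0, 0, 0]]}}

```text
clock: 3.85
position: [523.2, -47.1, 262.5]
ee_rot: [1.0, -0.004, 0.001, -0.0]
contact_force: [0.6, 0.1, -0.1]
gripper_width: 43.0
grasp_force: 0.0
```

Run:
```python
from h import *
p,d=arm.get_image("scene")
cv2.imwrite("pics/s1.png",cv2.resize(p[90:280,150:400,::-1],(750,570),interpolation=cv2.INTER_CUBIC))
```

```text
(no output)
```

View pics/s1.png

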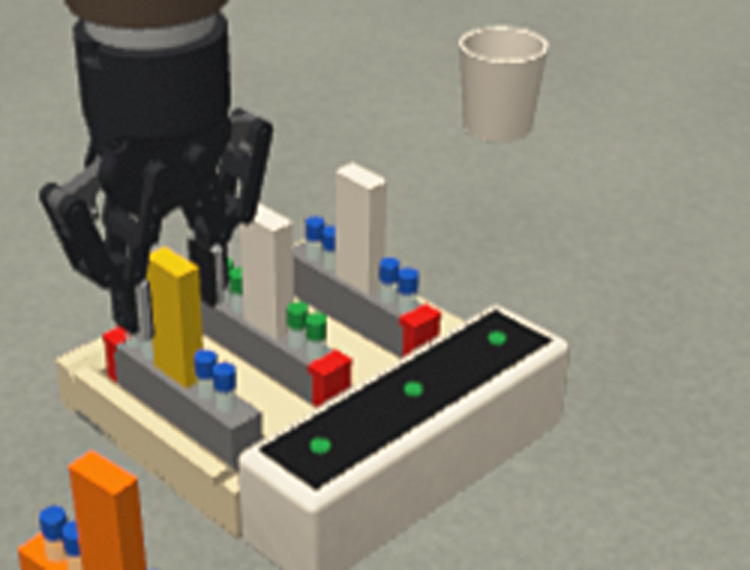

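The fingers straddle the yellow grip in the crop, with pads at about (145,312) and (218,278) and the grip at (177,300). Closing now.

Emit:
{"name": "carry_out", "arguments": {"rows": [[0, 0, 0, 0, 0, 0, -0.5], [0, 0, 0, 0, 0, 0, -1], [0, 0, 0, 0, 0, 0, -1], [0, 0, 0, 0, 0, 0, -1], [0, 0, 0, 0, 0, 0, -1], [0, 0, 0, 0, 0, 0, -1], [0, 0, 0, 0, 0, 0, -1], [0, 0, 0, 0, 0, 0, -1]]}}

```text
clock: 4.9
position: [523.0, -47.1, 262.0]
ee_rot: [1.0, -0.004, 0.0, 0.0]
contact_force: [-2.1, -0.1, 5.3]
gripper_width: 13.1
grasp_force: 60.4
```

Emit:
{"name": "carry_out", "arguments": {"rows": [[0, 0, -0.05, 0, 0, 0, -1], [0, 0, -0.1, 0, 0, 0, -1], [0, 0, -0.2, 0, 0, 0, -1], [0, 0, -0.3, 0, 0, 0, -1], [0, 0, -0.4, 0, 0, 0, -1], [0, 0, -0.5, 0, 0, 0, -1], [0, 0, -0.6, 0, 0, 0, -1], [0, 0, -0.68, 0, 0, 0, -1], [0, 0, -0.72, 0, 0, 0, -1], [0, 0, -0.74, 0, 0, 0, -1], [0, 0, -0.74, 0, 0, 0, -1], [0, 0, -0.74, 0, 0, 0, -1]]}}

```text
clock: 6.4
position: [522.8, -47.1, 409.0]
ee_rot: [1.0, -0.004, -0.001, 0.0]
contact_force: [-0.6, 0.2, -1.5]
gripper_width: 13.3
grasp_force: 59.6
```

Run:
```python
from h import *
p,d=arm.get_image("scene")
cv2.imwrite("pics/s2.png",cv2.resize(p[40:280,130:400,::-1],(675,600),interpolation=cv2.INTER_CUBIC))
W=cloud("scene",d);H=hsv(p);X,Y,Z=np.moveaxis(W,-1,0)
near=(X>400)&(X<650)&(Y>-110)&(Y<40)&(Z>130)
rect("s",p,W,near&(H[...,0]>20)&(H[...,0]<30)&(H[...,1]>180),"yellow")
rect("s",p,W,near&(H[...,1]>180)&((H[...,0]<6)|(H[...,0]>174)),"red")
# long side bottom edge tilt: grey strip lower points
m=near&(H[...,1]<50)&(X>455)&(X<590)&(Z<190)&(abs(Y+57)<6)
Q=W[m];
for a in range(460,590,15):
    q=Q[abs(Q[:,0]-a)<7]; print(a,len(q),q.min(0).round(1) if len(q) else "",q.max(0).round(1) if len(q) else "")
print(arm.read_state()["joints"])
```

```text
s yellow 568 med [537.2 -52.5 231.5] rect [525.2 -47. ] [30.6 17.8] 0.27
s red 91 med [469.2 -57.1 189. ] rect [467.8 -52.3] [11.5 21.1] 54.64
460 0  
475 47 [473.  -58.3 152.7] [481.9 -56.1 189. ]
490 101 [483.1 -58.8 153.6] [496.6 -55.9 189.6]
505 104 [498.  -59.6 153.5] [511.9 -56.2 189.9]
520 105 [513.4 -59.2 153.4] [527.  -55.8 189.8]
535 108 [528.1 -59.5 153.1] [541.6 -56.1 189.9]
550 114 [543.1 -60.1 152.2] [556.9 -56.6 189.6]
565 120 [558.2 -59.4 152.7] [572.  -56.9 190. ]
580 176 [573.  -60.  153.3] [584.8 -51.  189.9]
[ 2.19364779e-01  2.11497705e-01 -2.28185308e-01 -1.67237778e-04
 -1.13245046e+00  1.34275322e+00]
```

View pics/s2.png

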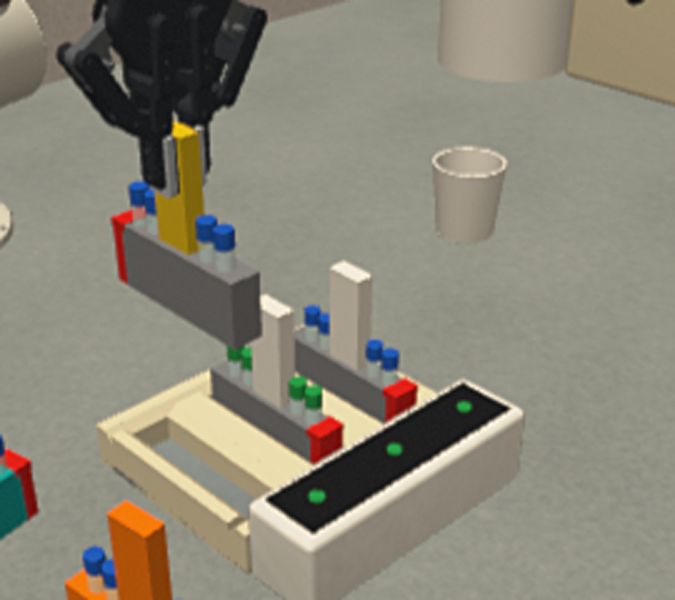

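The carrier is held level with its underside at about 153. Turning it while moving to the side, so the empty slot can be seen.

Emit:
{"name": "carry_out", "arguments": {"rows": [[0, 0.05, 0, 0, 0, 0.03, -1], [0, 0.12, 0, 0, 0, 0.08, -1], [0, 0.2, 0, 0, 0, 0.13, -1], [0, 0.3, 0, 0, 0, 0.18, -1], [0, 0.4, 0, 0, 0, 0.23, -1], [0, 0.5, 0, 0, 0, 0.28, -1], [0, 0.57, 0, 0, 0, 0.33, -1], [0, 0.62, 0, 0, 0, 0.38, -1], [0, 0.65, 0, 0, 0, 0.43, -1], [0, 0.65, 0, 0, 0, 0.47, -1], [0, 0.65, 0, 0, 0, 0.5, -1], [0, 0.65, 0, 0, 0, 0.5, -1]]}}

```text
clock: 7.95
position: [521.8, -177.2, 409.2]
ee_rot: [-0.704, 0.71, 0.0, -0.0]
contact_force: [-0.2, -0.2, -2.0]
gripper_width: 13.2
grasp_force: 59.7
```

Emit:
{"name": "carry_out", "arguments": {"rows": [[0, 0, 0, 0, 0, 0.03, -1], [0, 0, 0, 0, 0, 0.08, -1], [0, 0, 0, 0, 0, 0.13, -1], [0, 0, 0, 0, 0, 0.18, -1], [0, 0, 0, 0, 0, 0.23, -1], [0, 0, 0, 0, 0, 0.28, -1], [0, 0, 0, 0, 0, 0.33, -1], [0, 0, 0, 0, 0, 0.38, -1], [0, 0, 0, 0, 0, 0.43, -1], [0, 0, 0, 0, 0, 0.47, -1], [0, 0, 0, 0, 0, 0.5, -1], [0, 0, 0, 0, 0, 0.5, -1]]}}

```text
clock: 9.45
position: [521.8, -177.1, 409.5]
ee_rot: [0.003, 1.0, 0.0, -0.0]
contact_force: [0.6, 0.1, -2.0]
gripper_width: 13.3
grasp_force: 59.7
```

Run:
```python
from h import *
print(arm.read_state()["position"],arm.read_state()["ee_rot"])
p,d=arm.get_image("top")
cv2.imwrite("pics/t3.png",cv2.resize(p[120:270,190:390,::-1],(800,600),interpolation=cv2.INTER_CUBIC))
for n in("top","scene"):
    if n=="scene": p,d=arm.get_image(n)
    W=cloud(n,d);H=hsv(p);X,Y,Z=np.moveaxis(W,-1,0)
    fl=(Z<20)&(Z>2)&(X>440)&(X<610)&(Y>-75)&(Y<-10)
    rect(n,p,W,fl,"slot floor")
    for x in range(480,580,20):   # profile across
        s=(abs(X-x)<4)&(Y>-85)&(Y<-5);q=W[s];o=np.argsort(q[:,1]);print(x,[(round(float(a[1])),round(float(a[2]))) for a in q[o]][::4 if n=="top" else 6])
    near=(X>400)&(X<650)&(Y>-260)&(Y<-100)&(Z>130)
    rect(n,p,W,near&(H[...,0]>20)&(H[...,0]<30)&(H[...,1]>180),"yellow")
    rect(n,p,W,near&(H[...,1]>180)&((H[...,0]<6)|(H[...,0]>174)),"red")
    rect(n,p,W,near&(Z<195)&(Z>185),"strip top")
```

```text
[ 521.82962805 -177.08844873  409.45553456] [ 3.14026278e-03  9.99995036e-01  2.55177879e-05 -2.57908208e-04]
top slot floor 0 med [nan nan nan] rect [0. 0.] [0. 0.] 0.0
480 [(-75, 539), (-74, 541), (-73, 537), (-71, 549), (-70, 548), (-70, 536), (-70, 540), (-69, 546), (-69, 538), (-69, 535), (-69, 537), (-68, 551), (-68, 536), (-68, 540), (-68, 549), (-67, 547), (-67, 537), (-67, 543), (-67, 533), (-67, 551), (-66, 538), (-66, 547), (-66, 534), (-66, 549), (-65, 547), (-65, 537), (-65, 534), (-65, 542), (-65, 540), (-64, 550), (-64, 550), (-64, 549), (-64, 544), (-64, 548), (-63, 543), (-63, 539), (-63, 546), (-62, 545), (-62, 537), (-62, 541), (-62, 539), (-62, 545), (-61, 538), (-61, 538), (-61, 540), (-55, 567), (-54, 568), (-54, 568), (-54, 569), (-53, 569), (-53, 571), (-53, 571), (-52, 572), (-52, 574), (-52, 573), (-51, 573), (-51, 575), (-51, 576), (-50, 575), (-50, 577), (-50, 576), (-50, 575), (-49, 577), (-49, 578), (-49, 579), (-49, 578), (-49, 578), (-48, 579), (-48, 579), (-48, 582), (-48, 579), (-48, 579), (-48, 582), (-47, 579), (-47, 582), (-47, 581), (-47, 580), (
[... 23386 characters left out ...]
29, 12), (-28, 23), (-28, 15), (-28, 22), (-27, 28), (-26, 4), (-24, 30), (-21, 30), (-19, 33), (-16, 34), (-12, 35), (-7, 33)]
560 [(-84, 0), (-82, 0), (-79, 14), (-79, 12), (-78, 34), (-78, 1), (-78, 12), (-78, 21), (-78, 3), (-77, 5), (-77, 18), (-76, 34), (-73, 35), (-69, 34), (-64, 29), (-42, 5), (-39, 6), (-35, 5), (-29, 23), (-28, 24), (-28, 26), (-27, 25), (-27, 27), (-27, 13), (-24, 28), (-22, 32), (-21, 36), (-18, 33), (-13, 32), (-10, 32), (-7, 35)]
scene yellow 691 med [ 537.5 -181.5  240.2] rect [ 524.7 -177.3] [16.4 32.4] 88.88
scene red 586 med [ 582.9 -180.8  182.6] rect [ 578. -179.] [24.  15.6] 87.68
scene strip top 332 med [ 551.6 -188.5  190.1] rect [ 524.2 -177.6] [ 24.6 122.6] 89.35
  return _methods._mean(a, axis=axis, dtype=dtype,
  ret = um.true_divide(
```

View pics/t3.png

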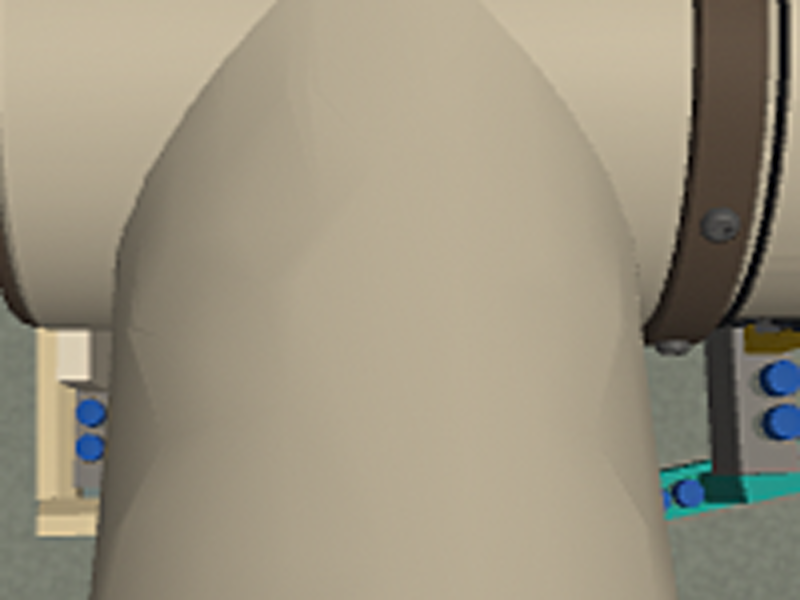

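The scene view gives the slot's inner wall at y≈-28, so the slot centre is y≈-44. The carrier is held turned and level, with its red end towards the reader. The top view is blocked by the arm. Going back above the slot, then down part way.

Emit:
{"name": "carry_out", "arguments": {"rows": [[0, 0.1, 0, 0, 0, 0, -1], [0, 0.25, 0, 0, 0, 0, -1], [0, 0.4, 0, 0, 0, 0, -1], [-0.007, 0.52, 0, 0, 0, 0, -1], [-0.007, 0.61, 0, 0, 0, 0, -1], [-0.007, 0.65, 0, 0, 0, 0, -1], [-0.007, 0.664, 0, 0, 0, 0, -1], [-0.007, 0.664, 0, 0, 0, 0, -1], [-0.007, 0.664, 0, 0, 0, 0, -1], [-0.007, 0.664, 0, 0, 0, 0, -1]]}}

```text
clock: 10.8
position: [524.3, -44.8, 409.7]
ee_rot: [0.005, 1.0, -0.0, -0.0]
contact_force: [-1.1, -0.6, -1.8]
gripper_width: 13.4
grasp_force: 59.7
```

Emit:
{"name": "carry_out", "arguments": {"rows": [[0, 0, 0.05, 0, 0, 0, -1], [0, 0, 0.13, 0, 0, 0, -1], [0, 0, 0.21, 0, 0, 0, -1], [0, 0, 0.29, 0, 0, 0, -1], [0, 0, 0.37, 0, 0, 0, -1], [0, 0, 0.44, 0, 0, 0, -1], [0, 0, 0.5, 0, 0, 0, -1], [0, 0, 0.53, 0, 0, 0, -1], [0, 0, 0.55, 0, 0, 0, -1], [0, 0, 0.55, 0, 0, 0, -1], [0, 0, 0.55, 0, 0, 0, -1]]}}

```text
clock: 12.18
position: [524.6, -44.3, 300.2]
ee_rot: [0.004, 1.0, 0.0, 0.001]
contact_force: [-0.7, -0.3, -1.8]
gripper_width: 13.5
grasp_force: 59.7
```

Run:
```python
from h import *
print(arm.read_state()["position"])
p,d=arm.get_image("scene")
cv2.imwrite("pics/s4.png",cv2.resize(p[90:280,150:400,::-1],(750,570),interpolation=cv2.INTER_CUBIC))
n="scene";W=cloud(n,d);H=hsv(p);X,Y,Z=np.moveaxis(W,-1,0)
near=(X>440)&(X<602)&(Y>-100)&(Y<0)
rect(n,p,W,near&(Z>74)&(Z<87)&(Y<-25)&(Y>-65),"strip top")
rect(n,p,W,(X>560)&near&(H[...,1]>180)&((H[...,0]<6)|(H[...,0]>174)),"red")
rect(n,p,W,near&(H[...,0]>20)&(H[...,0]<30)&(H[...,1]>180)&(Z>80),"yellow")
```

```text
[524.55501546 -44.32860079 300.17154247]
scene strip top 341 med [545.5 -55.9  80.7] rect [527.5 -45.6] [ 23.9 120.9] 89.35
scene red 361 med [585.6 -49.6  74.6] rect [581.3 -46.7] [23.6 14.7] 84.55
scene yellow 463 med [539.8 -50.4 124.2] rect [528.8 -44.5] [18.5 31.5] 85.92
```

View pics/s4.png

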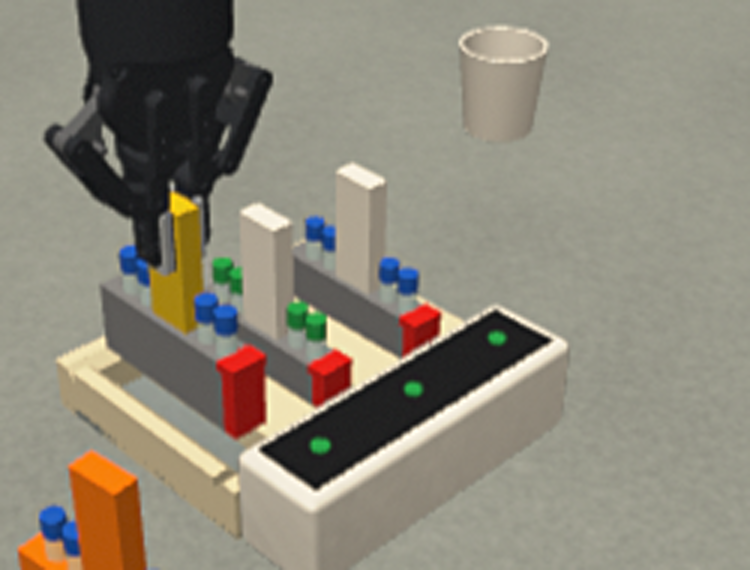

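The carrier hangs just above the slot, with its red end at crop (242,392) towards the reader. It is within 2 mm of centred, so I trim that and lower.

Emit:
{"name": "carry_out", "arguments": {"rows": [[0.007, 0.004, 0, 0, 0, 0, -1], [0.007, 0.004, 0.03, 0, 0, 0, -1], [0.007, 0.004, 0.06, 0, 0, 0, -1], [0.007, 0.004, 0.09, 0, 0, 0, -1], [0.007, 0.004, 0.12, 0, 0, 0, -1], [0.007, 0.004, 0.145, 0, 0, 0, -1], [0.007, 0.004, 0.165, 0, 0, 0, -1], [0.007, 0.004, 0.175, 0, 0, 0, -1], [0.007, 0.004, 0.175, 0, 0, 0, -1], [0.007, 0.004, 0.175, 0, 0, 0, -1]]}}

```text
clock: 13.48
position: [523.1, -43.5, 264.9]
ee_rot: [0.004, 1.0, 0.0, 0.0]
contact_force: [-0.5, -0.7, -0.7]
gripper_width: 13.2
grasp_force: 59.7
```

No contact with the walls. Lowering the last 3 mm.

Emit:
{"name": "carry_out", "arguments": {"rows": [[0, 0, 0.005, 0, 0, 0, -1], [0, 0, 0.009, 0, 0, 0, -1], [0, 0, 0.012, 0, 0, 0, -1], [0, 0, 0.014, 0, 0, 0, -1], [0, 0, 0.014, 0, 0, 0, -1], [0, 0, 0.014, 0, 0, 0, -1]]}}

```text
clock: 14.22
position: [523.0, -43.5, 262.0]
ee_rot: [0.004, 1.0, -0.0, 0.0]
contact_force: [-0.4, 0.0, 0.0]
gripper_width: 13.5
grasp_force: 59.9
```

Emit:
{"name": "carry_out", "arguments": {"rows": [[0, 0, 0.003, 0, 0, 0, -1], [0, 0, 0.006, 0, 0, 0, -1], [0, 0, 0.006, 0, 0, 0, -1], [0, 0, 0.006, 0, 0, 0, -1]]}}

```text
clock: 14.72
position: [522.9, -43.6, 262.0]
ee_rot: [0.004, 1.0, -0.0, 0.0]
contact_force: [-3.7, 1.0, 8.0]
gripper_width: 13.7
grasp_force: 61.3
```

It is resting on the floor at 8 N and at the original height. Releasing with a limited opening, then retreating.

Emit:
{"name": "carry_out", "arguments": {"rows": [[0, 0, 0, 0, 0, 0, -0.5], [0, 0, 0, 0, 0, 0, -0.2], [0, 0, 0, 0, 0, 0, 0], [0, 0, 0, 0, 0, 0, 0], [0, 0, 0, 0, 0, 0, 0], [0, 0, 0, 0, 0, 0, 0]]}}

```text
clock: 15.48
position: [523.0, -43.5, 260.7]
ee_rot: [0.004, 1.0, -0.0, -0.0]
contact_force: [-0.4, -0.3, 0.1]
gripper_width: 42.7
grasp_force: 0.0
```

Emit:
{"name": "carry_out", "arguments": {"rows": [[0, 0, -0.05, 0, 0, 0, 0], [0, 0, -0.15, 0, 0, 0, 0], [0, 0, -0.3, 0, 0, 0, 0], [0, 0, -0.45, 0, 0, 0, 0], [0, 0, -0.6, 0, 0, 0, 0], [0, 0, -0.7, 0, 0, 0, 0], [0, 0, -0.74, 0, 0, 0, 0], [0, 0, -0.74, 0, 0, 0, 0]]}}

```text
clock: 16.48
position: [522.8, -43.5, 409.1]
ee_rot: [0.004, 1.0, 0.0, 0.0]
contact_force: [0.3, -0.2, -0.6]
gripper_width: 43.1
grasp_force: 0.0
```

Run:
```python
from h import *
p,d=arm.get_image("scene")
cv2.imwrite("pics/s5.png",cv2.resize(p[90:280,150:400,::-1],(750,570),interpolation=cv2.INTER_CUBIC))
n="scene";W=cloud(n,d);H=hsv(p);X,Y,Z=np.moveaxis(W,-1,0)
near=(X>440)&(X<602)&(Y>-100)&(Y<110)
for a,b in((-65,-25),(5,35),(75,105)):
    rect(n,p,W,near&(Z>47)&(Z<56)&(Y>a)&(Y<b),"strip top");rect(n,p,W,near&(Z>122)&(Z<130)&(Y>a)&(Y<b),"grip top")
```

```text
scene strip top 407 med [542.7 -50.5  51.2] rect [525.7 -44.7] [121.5  23.5] 0.23
scene grip top 122 med [526.4 -45.8 125.8] rect [525.6 -44.6] [32.6 15.1] 1.77
scene strip top 353 med [544.4  16.6  51.1] rect [525.2  19.7] [121.7  25.1] 3.01
scene grip top 105 med [525.7  21.4 125.7] rect [524.5  23. ] [16.3 31.5] 89.22
scene strip top 326 med [542.9  90.3  51.1] rect [527.6  93.6] [ 22.  121.5] 89.64
scene grip top 92 med [529.1  95.5 125.2] rect [527.3  96.2] [15.3 31.7] 89.35
```

View pics/s5.png

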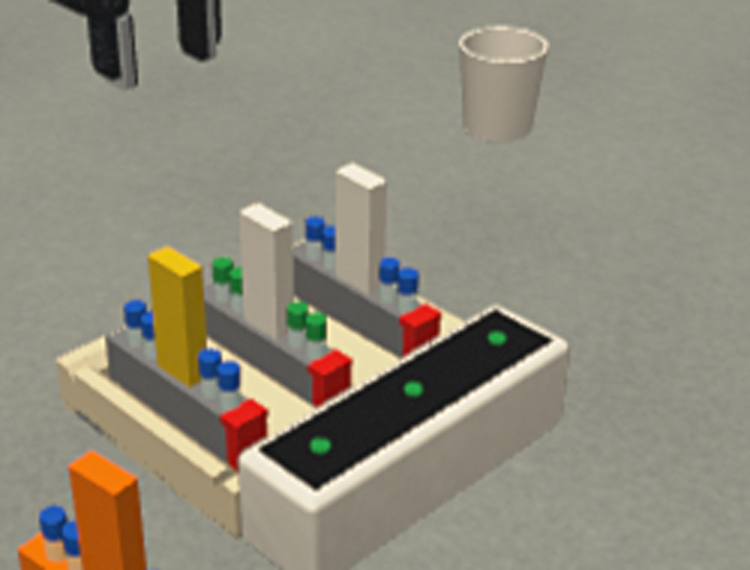

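The yellow carrier is home and upright, with its top at 51 like the others and its red end at crop (245,432) by the reader. The white carriers look unchanged and the gripper is clear.

```bash
python3 -c "
from bench import arm
print(arm.job_done())"
```

```text
the job is handed in; nothing more can be done
None
```

The yellow-grip carrier was turned end for end and lowered back into its own slot, fully home and upright with its red end towards the reader. It was released and the job handed in at about 16.5 s, and the final picture shows both white-grip carriers still in their slots.

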